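# Hang a swing-out bucket in the free fork of a centrifuge rotor

## Task

Hang the loose centrifuge bucket in the empty fork of the two-place rotor: pick it up by its two trunnion buttons, ease the grip in mid-air so that it swings down and hangs upright between the fingers, carry it over and lower it, still held, fully home into the fork's slots, and let go. Then push its lid towards or away from the hub so that it swings by a good 20 degrees on its trunnions, as a check that it moves freely, and leave it hanging plumb and still. Do not disturb the bucket that is already hung, the vial or the tin.

Things in the scene. Friction and masses are not known exactly. Their poses are not given: they have to be found in the camera images.
- bucket: Loose bucket: capped aluminium can, 110 mm long, 34 mm wide (y), 44 mm deep (z, faces at +-22 mm), about 0.5 kg. Bottom rounded (radius 22 mm), no foot to stand on. It starts lying flat, z up, trunnion axis level, 22 mm up. Origin: middle of the trunnion axis. x to the grey lid (end of bottom at x = -80 mm), y along the trunnion axis. Hanging upright, x is up; mass centre near x = -44 mm.
- bucket_lid (a point): Centre of the lid's flat outer face, 30 mm from the trunnion axis. The lid and the can below it are flush: 34 by 44 mm.
- bucket_button (a point): Flat end of one trunnion; the other is 64 mm away (y = +-32 mm). Each trunnion, from the can's side at |y| = 17 mm out: flatted journal to 26 mm (12 mm along x, 6 mm along z), collar of 16 mm diameter to 30 mm, button of 5 mm diameter to 32 mm. Grip over 100 N: stiff, for carrying; at 20 N it swings to within 15 degrees of plumb, at 10 N within 6; under about 5 N it slips out.
- rotor: Two-place rotor on its bench stand; fixed, does not turn. Grey foot of 112 mm diameter, thin column, aluminium hub of 60 mm diameter with a dark nut 127 mm above the bench, two steel forks at the ends of a straight arm. Origin: centre of the foot on the bench. x along the arm: empty fork at -x, hung bucket at +x; y along the trunnion axes; z up.
- empty_fork (a point): Where the bucket's origin lies when fully home: 85 mm from the rotor's axis, 105 mm above the bench; rotor's axes. Two upright cheeks, 4 mm thick, centred 21.5 mm either side along y, reach 42 mm inward and 17 mm outward; the can hangs between, collars outside. Slot in each: pocket 14 mm wide, floor 6 mm below this point; the journals turn freely in it. Home, the lid is 30 mm above.
- fork_mouth (a point): Top of the slots, midway between the cheeks, 20 mm above empty_fork (the flared tips; the can must come down between the cheeks from above them). The slots are flared here to 20 mm (along the rotor's x) and narrow to a throat 10 mm wide, from 11.5 to 7.5 mm above empty_fork. The journals pass it only while the bucket is upright within about 30 degrees.
- hung_bucket (a joint): Swing angle (rad) of the like bucket that hangs already in the other fork; 0 is plumb.
- vial: Bystander: capped glass sample vial with a red cap, standing behind the rotor at the right edge, 27 mm in diameter, 85 mm tall; origin at the centre of its underside, z up.
- sample_tin: Bystander: round white lidded sample tin standing beyond the bucket, nearer than the other tins, 51 mm in diameter, 27 mm tall; origin at the centre of its underside, z up.
There are look-alikes about, which are no part of the job. Several things have the shape of the bucket; the one meant has the colours described above.

How it is judged:
By the outcome, as a careful person would: the job done as asked, in the order asked, and still so for the second after the job is handed in, with the robot touching nothing.
It also fails if it takes over 61 s, if anything falls off the work surface, if the arm or the gripper's body presses on something with over 40 N, if the wrist force passes 120 N, or if a joint passes its speed limit or range.

## Robot

A 6-joint arm with a two-finger parallel gripper is mounted at the origin on a cart in front of the work surface, level with it; the furniture and walls round the work are solid. World frame = base frame: x ahead of the robot, y to its left, z up, the work surface at z = 0. Lengths are in m, angles in rad, forces in N, time in s.
With the tool pointing down it reaches from about 0.375 to 0.9 m from the base axis. Payload 3.1 kg.
Tool frame: the origin (TCP) lies between the finger pads; the fingertips stand 17 mm ahead of it and the grasp point (between the pads) lies 2 mm behind it (robot.nose_length is the distance from the TCP to the fingertips, in m); z points along the fingers, y is the line along which they close (so a half turn about z gives the same grasp; the last joint's range is limited). The gripper opens to 87 mm and grips with 3 to 60 N. Pads are 19 mm wide; open, the fingers measure 117 mm over their backs; the gripper's body (75 mm by 190 mm) begins 51 mm behind the grasp point.
Start: joints at [1.062, 0.527, 1.433, -0, 1.181, -0.178], TCP at [0.202, 0.591, 0.24] pointing down, gripper open.
Joint ranges: [-3.08, 3.08], [-0.75, 2.2], [0.22, 2.44], [-1.43, 4.57], [0, 2.65], [-2.85, 2.85]. Speed limits (rad/s): [2.79, 2.79, 3.14, 3.14, 3.14, 3.14].

## Interface

Orientations are given as a unit quaternion [x, y, z, w].
In Python, from rig import robot, cams gives the robot as it stands.
- The arm moves only by the shell command python3 -m pendant 'ROWS' [FORCE]. ROWS is JSON, a list of rows, each an object with "jaw": the opening, from 0 (shut) to 1 (fully open); "linear": the shift along the tool's x, y, z in cm, a list of three; "twist": the turn about the tool's z in degrees. A call has 1 to 12 rows; each row shifts and turns the commanded pose from where the row before left it, along the tool's axes as they then stand; what a row does not reach is not made up. A row lasts 1/12 s, in which the tool goes at most 41.7 mm and 7.16 degrees, less where a joint would pass 70% of its speed; a pose out of reach is approached as far as the arm can. A call is refused whole if a number of a shift passes 4.17 or a number of a turn 7.16, either way. A call with a gripper value outside its range is refused whole. The fingers move at their own pace and stop on an object; FORCE is the grip in N (left out, the last holds). Time passes only in rows, so rows that do not move let the fingers close. It gives the time, the measured TCP pose, the force, the opening and the grip force at its end, in the units of the state.
- robot.get_obs(): the state, without advancing time (a new reading comes with each control period).
- cams.camera(name): name is "scene" or "top"; returns a dict with "color" (384x512x3 uint8, blue, green, red), "depth" (384x512 float32, m along the optical axis (not along the pixel's ray), 0 where there is no reading), "fov_y" (degrees; the focal length in pixels is half the picture's height over the tangent of half this angle, whatever the lens; pixels are square), "cx", "cy" (the principal point, pixels), "k1" (the pictures are not rectified: a ray, as slopes to the right and down, at radius r is drawn at 1 + k1 r^2 times it, then the intrinsics apply), "view" (4x4, takes a point from world to camera coordinates). Camera axes: x right, y down, z forward; pixel columns grow to the right and rows downward; lengths in m; the calibration is good to about 2 mm. A picture is of the moment at which its call begins.
- robot.hand_in(): hands the job in; it is judged then, once.
The state is a dict: "time": time; "q": joint angles; "joint_velocities": joint speeds; "joint_torque": joint torques, N m; "position": TCP position; "tool_rot": TCP orientation; "ft_force": force on the tool from outside, world axes, zero at the start; "moment": the same for the moment, N m; "grip_width": finger opening in m; "grip_force": force on a finger pad.
Only numpy, scipy, OpenCV 4.12 (cv2) and the standard library are available. Lean on these libraries where they do the work, as an engineer would, in place of code of your own. Each camera call takes 0.05 s, during which the arm holds its last target. There are 200 camera calls.

## Working session

There is one attempt and no reset: what is moved stays moved. The work goes in short steps, Python scripts to look and compute and a shell command to move; the robot and the scene stay as the last step left them, time stands still between calls to the robot, and variables do not carry over. Pictures are saved under pics/ and viewed, at most 12 in all, crops included, and the job is handed in when it is done.

```bash
ls; mkdir -p pics; cat > h.py <<'E'
import numpy as np, cv2
from rig import robot, cams
def grab(n):
    c=cams.camera(n); np.savez('pics/'+n+'.npz',**{k:np.array(v) for k,v in c.items()}); return c
def K(c):
    h=c['color'].shape[0]; f=h/2/np.tan(np.radians(float(c['fov_y']))/2); return f
def unproj(c,u,v,d):
    f=K(c); x=(np.asarray(u,float)-c['cx'])/f; y=(np.asarray(v,float)-c['cy'])/f
    X,Y=x.copy(),y.copy()
    for _ in range(20):
        s=1+c['k1']*(X*X+Y*Y); X=x/s;Y=y/s
    p=np.stack([X*d,Y*d,np.asarray(d,float)*np.ones_like(X),np.ones_like(X)],-1)
    return (p@np.linalg.inv(c['view']).T)[...,:3]
def cloud(c):
    h,w=c['depth'].shape; v,u=np.mgrid[:h,:w]; P=unproj(c,u,v,c['depth']); P[c['depth']<=0]=np.nan; return P
def proj(c,P):
    P=np.atleast_2d(P); q=np.c_[P,np.ones(len(P))]@c['view'].T; x=q[:,0]/q[:,2];y=q[:,1]/q[:,2]
    s=1+c['k1']*(x*x+y*y); f=K(c); return np.c_[c['cx']+f*x*s,c['cy']+f*y*s]
E
python3 - <<'E'
from h import *
for n in('scene','top'):
    c=grab(n); cv2.imwrite(f'pics/{n}0.png',c['color'])
o=robot.get_obs(); print({k:np.round(v,3) for k,v in o.items()})
E
```

```text
pics
{'time': np.float64(0.1), 'q': array([ 1.062,  0.528,  1.434, -0.   ,  1.181, -0.178]), 'joint_velocities': array([-0.001, -0.001, -0.002, -0.001,  0.001,  0.001]), 'joint_torque': array([ -0.   , -44.098, -17.715,   0.063,   0.053,  -0.   ]), 'position': array([0.202, 0.591, 0.239]), 'tool_rot': array([ 0.164,  0.986, -0.001, -0.   ]), 'ft_force': array([-0.615,  0.188, -0.325]), 'moment': array([-0.029,  0.001, -0.043]), 'grip_force': np.float64(0.0), 'grip_width': np.float64(0.087)}
```

View pics/scene0.png

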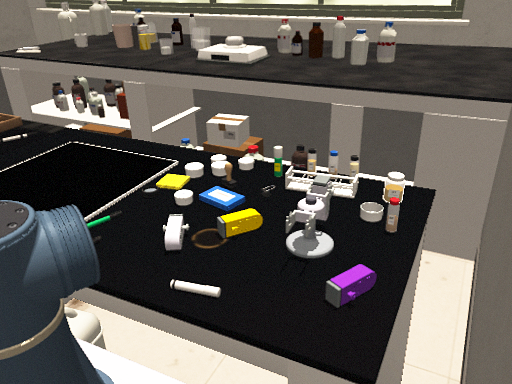

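View pics/top0.png

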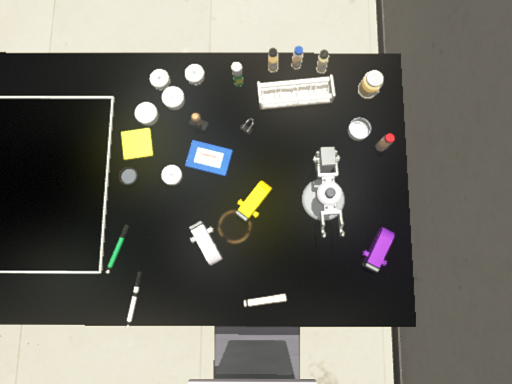

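The scene shows the aluminium bucket at scene (175,231) / top (205,243). The yellow and purple buckets are look-alikes. The rotor is at top (325,195), its empty fork towards (333,228) and its hung bucket at (327,158). The tin is at top (171,175) and the vial at (386,142).

```bash
python3 - <<'E'
from h import *
L=lambda n:dict(np.load(f'pics/{n}.npz'))
t=L('top');s=L('scene')
P=cloud(t);S=cloud(s)
for n,(u,v) in dict(bucket=(205,243),lid=(196,227),nut=(329,193),hung=(327,156),fork=(333,228),tin=(171,175),vial=(386,142),bench=(280,250),base=(257,355)).items(): print(n,np.round(P[v,u],3))
print(np.round(np.linalg.inv(t['view']),3),np.round(np.linalg.inv(s['view']),3),K(t),K(s))
a=cv2.resize(t['color'][205:275,180:250],None,fx=5,fy=5,interpolation=cv2.INTER_CUBIC)
b=cv2.resize(t['color'][135:250,290:360],None,fx=5,fy=5,interpolation=cv2.INTER_CUBIC)
e=cv2.resize(s['color'][170:260,270:340],None,fx=5,fy=5,interpolation=cv2.INTER_CUBIC)
H=np.zeros((580,800,3),np.uint8)
H[:350,:350]=a; H[:575,355:705]=b
cv2.imwrite('pics/topcrop.png',H)
# bucket cloud: points z>.012 near
B=P[205:275,180:250].reshape(-1,3);C=S[200:260,150:200].reshape(-1,3)
for X in(B,C):
    X=X[(X[:,2]>.035)&(X[:,2]<.07)]; print(len(X),X.mean(0),X.min(0),X.max(0))
E
```

```text
bucket [0.483 0.119 0.043]
lid [0.523 0.143 0.04 ]
nut [ 0.597 -0.178  0.127]
hung [ 0.683 -0.174  0.135]
fork [ 0.524 -0.206  0.003]
tin [0.658 0.214 0.028]
vial [ 0.736 -0.334  0.068]
bench [ 0.467 -0.069 -0.003]
base [ 0.109 -0.004 -0.432]
[[ 0.004 -0.986  0.168  0.455]
 [-1.    -0.004  0.004 -0.028]
 [-0.003 -0.168 -0.986  1.042]
 [ 0.     0.     0.     1.   ]] [[ 0.446 -0.416  0.792 -0.256]
 [-0.894 -0.183  0.408 -0.483]
 [-0.025 -0.891 -0.454  0.598]
 [ 0.     0.     0.     1.   ]] 399.0164044072901 454.9284877310542
747 [0.50234489 0.10050357 0.04254877] [0.43652019 0.01054    0.0354061 ] [0.57872554 0.16044173 0.04839723]
375 [0.48012289 0.11657161 0.04245912] [0.43156294 0.08107811 0.03511506] [0.53973823 0.16139909 0.04671576]
```

View pics/topcrop.png

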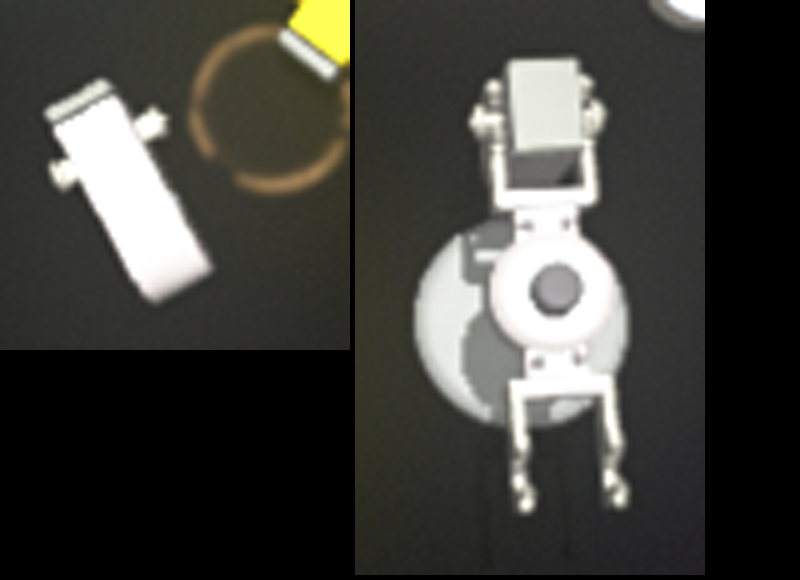

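```bash
python3 - <<'E'
from h import *
L=lambda n:dict(np.load(f'pics/{n}.npz'))
t=L('top');s=L('scene');P=cloud(t);S=cloud(s)
def at(c,u,v,z):
    A=unproj(c,np.array([u*1.]),np.array([v*1.]),np.array([.5]))[0];B=unproj(c,np.array([u*1.]),np.array([v*1.]),np.array([1.]))[0]
    return A+(B-A)*(z-A[2])/(B[2]-A[2])
b1=at(t,180+62/5-.4,205+172/5-.4,.022);b2=at(t,180+152/5-.4,205+125/5-.4,.022)
print('trun',b1,b2,(b1+b2)/2,np.linalg.norm(b1-b2))
for M,n in((P,'top'),(S,'scene')):
    X=M.reshape(-1,3); X=X[(X[:,2]>.030)&(X[:,2]<.06)&(abs(X[:,0]-.49)<.065)&(X[:,1]>.07)&(X[:,1]<.17)]
    r=cv2.minAreaRect(X[:,:2].astype(np.float32)*1000);print(n,r,len(X), np.median(X[:,2]))
    X=M.reshape(-1,3); near=(abs(X[:,1]+.18)<.08)
    h=X[near&(X[:,2]>.13)&(X[:,2]<.145)&(X[:,0]>.64)]; print('lid',cv2.minAreaRect(h[:,:2].astype(np.float32)*1000),np.median(h[:,2]))
    h=X[near&(X[:,2]>.118)&(X[:,2]<.132)&(abs(X[:,0]-.6)<.025)&(abs(X[:,1]+.178)<.02)]; print('nut',h.mean(0),len(h))
    f=X[near&(X[:,2]>.085)&(X[:,2]<.14)&(X[:,0]<.565)]; print('fork',len(f),f.min(0),f.max(0)); 
    for sd in(0,1):
        g=f[(f[:,1]>f[:,1].mean())==sd]; print(g.mean(0),g[:,0].min(), g[:,2].max())
n=at(t,290+(556-355)/5-.4,135+287/5-.4,.127);print('nut px',n)
for u,v in((525,490),(617,485)): print('tip',at(t,290+(u-355)/5-.4,135+v/5-.4,.125))
print('lidcorners',[at(t,290+(u-355)/5-.4,135+v/5-.4,.135) for u,v in((507,60),(577,58),(510,152),(580,148))])
# foot centre
m=np.argwhere
X=P.reshape(-1,3); f=X[(X[:,2]>.003)&(X[:,2]<.025)&(abs(X[:,0]-.6)<.07)&(abs(X[:,1]+.178)<.07)]; print('foot',f.min(0),f.max(0),cv2.minEnclosingCircle(f[:,:2].astype(np.float32)*1000))
e=cv2.resize(s['color'][165:265,265:345],None,fx=6,fy=6,interpolation=cv2.INTER_CUBIC)
cv2.imwrite('pics/sc.png',e)
E
```

```text
trun [0.49340192 0.15535228 0.022     ] [0.51736638 0.11026862 0.022     ] [0.50538415 0.13281045 0.022     ] 0.05105713751611267
top ((487.87640380859375, 115.75546264648438), (107.33027648925781, 45.69399642944336), 28.98256492614746) 619 0.042499732692254044
lid ((685.1663208007812, -175.385498046875), (44.475242614746094, 33.94084930419922), 3.266294479370117) 0.13362046024992524
nut [ 0.59954651 -0.17958473  0.1251087 ] 99
fork 279 [ 0.49797968 -0.20966689  0.08651539] [ 0.56489578 -0.15948305  0.12520982]
[ 0.53650537 -0.20136372  0.10647284] 0.5005023470008689 0.12443755564857628
[ 0.53926303 -0.16743269  0.10680612] 0.4979796827375373 0.1252098228319306
scene ((481.2244873046875, 124.1391830444336), (112.59812927246094, 45.531280517578125), 30.175809860229492) 432 0.042937225805162016
lid ((1983.3133544921875, -149.7353973388672), (152.15853881835938, 2644.744384765625), 88.60226440429688) 0.13446669086179522
nut [ 0.59503521 -0.18174471  0.12439632] 75
fork 449 [ 0.49596349 -0.21036075  0.08514807] [ 0.56484615 -0.15905235  0.12472515]
[ 0.53144233 -0.20253598  0.1046478 ] 0.49907431480030917 0.12472514993945694
[ 0.53271655 -0.1685684   0.10338989] 0.49596348960559156 0.12387392789177482
nut px [ 0.59893608 -0.17960006  0.127     ]
tip [ 0.50528469 -0.1635373   0.125     ]
tip [ 0.50772535 -0.20563772  0.125     ]
lidcorners [array([ 0.70533778, -0.15788152,  0.135     ]), array([ 0.70642596, -0.19072277,  0.135     ]), array([ 0.66116295, -0.15839862,  0.135     ]), array([ 0.66319022, -0.19100272,  0.135     ])]
foot [ 0.53399475 -0.24151114  0.00301863] [ 0.66418446 -0.10836816  0.01817086] ((599.089599609375, -185.0012664794922), 86.18917083740234)
```

View pics/sc.png

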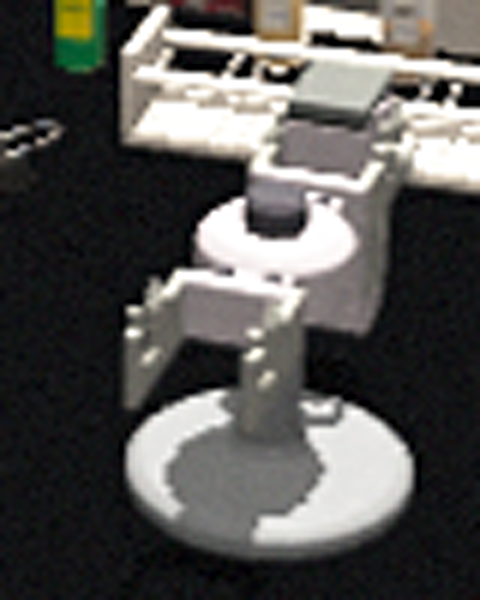

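The scene crop shows the empty fork with both slots facing up and clear. Next I fit the bucket pose against both views.

```bash
cat >> h.py <<'E'
def model():
    a=np.linspace(-np.pi/2,np.pi/2,15)
    body=[(30,y,z) for y in(-17,17) for z in(-22,22)]+[(-58-22*np.cos(t),y,22*np.sin(t)) for t in a for y in(-17,17)]
    parts=[np.array(body,float)]
    r=np.linspace(0,2*np.pi,20)
    for s in(1,-1):
        parts.append(np.array([(x,s*y,z) for x in(-6,6) for z in(-3,3) for y in(17,26)],float))
        parts.append(np.array([(8*np.cos(t),s*y,8*np.sin(t)) for t in r for y in(26,30)],float))
        parts.append(np.array([(2.5*np.cos(t),s*y,2.5*np.sin(t)) for t in r for y in(30,32)],float))
    return [p/1000 for p in parts]
E
python3 - <<'E'
from h import *
from scipy.optimize import minimize
L=lambda n:dict(np.load(f'pics/{n}.npz'))
T={}
for n,(u0,u1,v0,v1) in dict(top=(183,226,213,270),scene=(155,195,205,258)).items():
    c=L(n);m=np.zeros(c['depth'].shape,np.uint8); m[v0:v1,u0:u1]=(c['color'][v0:v1,u0:u1].min(2)>70)*255
    T[n]=(c,cv2.GaussianBlur(cv2.resize(m,None,fx=4,fy=4,interpolation=cv2.INTER_LINEAR),(0,0),2))
    print(n,(m>0).sum())
M=model()
def f(p,names):
    x,y,th=p[0]/100,p[1]/100,p[2]/10; R=np.array([[np.cos(th),-np.sin(th),0],[np.sin(th),np.cos(th),0],[0,0,1]]);e=0
    for n in names:
        c,m=T[n];I=np.zeros(m.shape,np.uint8)
        for q in M:
            uv=(proj(c,q@R.T+[x,y,.022])+.5)*4-.5
            cv2.fillConvexPoly(I,cv2.convexHull(np.round(uv*16).astype(np.int32)),255,cv2.LINE_8,4)
        I=cv2.GaussianBlur(I,(0,0),2); e+=cv2.norm(I,m,cv2.NORM_L1)/255/16
    return e
for names in(['top'],['scene'],['top','scene']):
    r=minimize(f,[50.7,13.1,5.1],args=(names,),method='Nelder-Mead',options=dict(initial_simplex=[[50.7,13.1,5.1],[51.7,13.1,5.1],[50.7,14.1,5.1],[50.7,13.1,5.6]]))
    x,y,t=r.x; print(names,x,y,np.degrees(t/10),r.fun)
E
```

```text
top 838
scene 653
['top'] 50.54087418692931 13.30503054314135 30.35595501584834 87.74436274509804
['scene'] 50.56618129076071 13.227209405595808 30.58188309406943 50.15392156862745
['top', 'scene'] 50.53896089566085 13.258841672697695 30.486999723803603 141.63406862745097
```

```bash
python3 -m pendant '[{"jaw":1,"linear":[-2.9,-2.23,0],"twist":0},{"jaw":1,"linear":[-2.9,-2.23,0],"twist":0},{"jaw":1,"linear":[-2.9,-2.23,0],"twist":0},{"jaw":1,"linear":[-2.9,-2.23,0],"twist":0},{"jaw":1,"linear":[-2.9,-2.23,0],"twist":0},{"jaw":1,"linear":[-2.9,-2.23,0],"twist":0},{"jaw":1,"linear":[-2.9,-2.23,0],"twist":0},{"jaw":1,"linear":[-2.9,-2.23,0],"twist":0},{"jaw":1,"linear":[-2.9,-2.23,0],"twist":0},{"jaw":1,"linear":[-2.9,-2.23,0],"twist":0},{"jaw":1,"linear":[-2.9,-2.23,0],"twist":0},{"jaw":1,"linear":[-2.9,-2.23,0],"twist":0}]'
python3 -m pendant '[{"jaw":1,"linear":[-2.9,-2.23,0],"twist":0},{"jaw":1,"linear":[-2.9,-2.23,0],"twist":0},{"jaw":1,"linear":[-2.9,-2.23,0],"twist":0},{"jaw":1,"linear":[0,0,1],"twist":-7},{"jaw":1,"linear":[0,0,1],"twist":-7},{"jaw":1,"linear":[0,0,1],"twist":-7},{"jaw":1,"linear":[0,0,1],"twist":-7},{"jaw":1,"linear":[0,0,1],"twist":-7},{"jaw":1,"linear":[0,0,1],"twist":-7},{"jaw":1,"linear":[0,0,1],"twist":-7},{"jaw":1,"linear":[0,0,0],"twist":0}]'
cat >> h.py <<'E'
def to(x,y,z,yaw=None):
    "tool-axes shift in cm (at the present yaw) to a world TCP target, and the twist needed (deg)"
    from scipy.spatial.transform import Rotation as Ro
    o=robot.get_obs(); R=Ro.from_quat(o['tool_rot']).as_matrix(); a=np.degrees(np.arctan2(R[1,1],R[0,1]))
    print('t',round(o['time'],2),'pos',np.round(o['position'],4),'yaw',round(a,2),'tilt',np.round(R[:,2],3),'F',np.round(o['ft_force'],1),'w',round(o['grip_width'],4),'gf',round(o['grip_force'],1),'q',np.round(o['q'],2))
    print('shift cm',np.round(R.T@(np.array([x,y,z])-o['position'])*100,2),'twist',None if yaw is None else round(a-yaw,2))
E
python3 -c "
from h import *
to(.5055,.1327,.021,120.4)"
```

```text
time: 1.1
position: [0.4454, 0.2238, 0.2393]
tool_rot: [0.164, 0.986, -0.0, -0.0]
ft_force: [-0.0, -0.6, -0.2]
grip_width: 0.087
grip_force: 0.0
time: 2.02
position: [0.504, 0.1338, 0.1676]
tool_rot: [-0.261, 0.965, 0.0, -0.002]
ft_force: [-1.0, 0.6, 0.0]
grip_width: 0.0871
grip_force: 0.0
t 2.02 pos [0.504  0.1338 0.1676] yaw 120.21 tilt [-0.005 -0.    -1.   ] F [-1.   0.6  0. ] w 0.0871 gf 0.0 q [ 0.04  0.49  1.76 -0.    0.89 -2.05]
shift cm [-0.13 -0.2  14.66] twist -0.19
```

```bash
python3 -m pendant '[{"jaw":1,"linear":[-0.13,-0.2,3],"twist":0},{"jaw":1,"linear":[0,0,3],"twist":0},{"jaw":1,"linear":[0,0,3],"twist":0},{"jaw":1,"linear":[0,0,2],"twist":0},{"jaw":1,"linear":[0,0,1.6],"twist":0},{"jaw":1,"linear":[0,0,1],"twist":0},{"jaw":1,"linear":[0,0,1],"twist":0},{"jaw":1,"linear":[0,0,0],"twist":0},{"jaw":1,"linear":[0,0,0],"twist":0}]'
python3 - <<'E'
from h import *
to(.5055,.1327,.021,120.4)
t=grab('top');s=grab('scene')
a=cv2.resize(t['color'][195:285,165:255],None,fx=4,fy=4,interpolation=cv2.INTER_CUBIC)
b=cv2.resize(s['color'][170:270,130:230],None,fx=4,fy=4,interpolation=cv2.INTER_CUBIC)
H=np.zeros((400,780,3),np.uint8);H[:360,:360]=a;H[:,370:770]=b
cv2.imwrite('pics/grasp.png',H)
E
```

```text
time: 2.77
position: [0.5079, 0.1329, 0.0237]
tool_rot: [-0.259, 0.966, -0.0, 0.0]
ft_force: [-0.5, 0.6, -0.2]
grip_width: 0.0869
grip_force: 0.0
t 2.77 pos [0.5079 0.1329 0.0237] yaw 120.05 tilt [ 0.  0. -1.] F [-0.5  0.6 -0.2] w 0.0869 gf 0.0 q [ 0.04  0.75  1.83  0.    0.56 -2.05]
shift cm [0.22 0.1  0.27] twist -0.35
```

View pics/grasp.png

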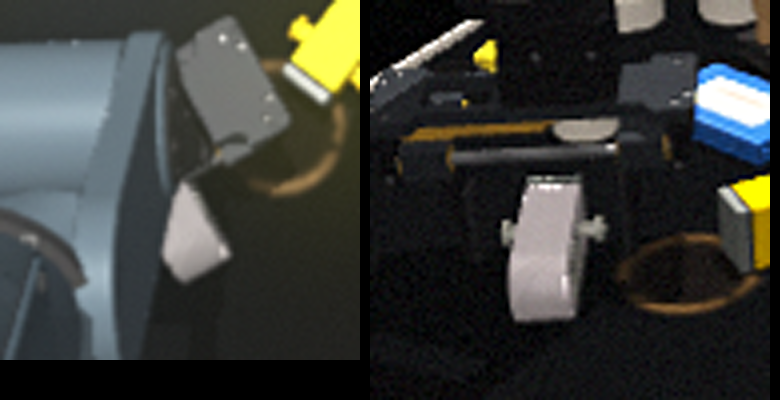

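The gripper sits over the trunnions, body out of the way, dark fingers hard to see. I nudge by the computed offset and close.

```bash
python3 -m pendant '[{"jaw":1,"linear":[0.22,0.1,0.2],"twist":-0.35},{"jaw":1,"linear":[0,0,0],"twist":0},{"jaw":0.5,"linear":[0,0,0],"twist":0},{"jaw":0.5,"linear":[0,0,0],"twist":0},{"jaw":0.5,"linear":[0,0,0],"twist":0},{"jaw":0.5,"linear":[0,0,0],"twist":0},{"jaw":0.5,"linear":[0,0,0],"twist":0},{"jaw":0.5,"linear":[0,0,0],"twist":0}]' 40
python3 -c "
from h import *
to(.5055,.1327,.021,120.4)"
```

```text
time: 3.53
position: [0.5059, 0.1326, 0.0217]
tool_rot: [-0.263, 0.965, -0.0, 0.001]
ft_force: [1.4, -0.9, 0.9]
grip_width: 0.06
grip_force: 40.0
t 3.53 pos [0.5059 0.1326 0.0217] yaw 120.45 tilt [ 0.001 -0.    -1.   ] F [ 1.4 -0.9  0.9] w 0.06 gf 40.0 q [ 0.04  0.75  1.84 -0.    0.55 -2.06]
shift cm [0.03 0.03 0.07] twist 0.05
```

```bash
python3 -m pendant '[{"jaw":0.5,"linear":[0,0,-1],"twist":0},{"jaw":0.5,"linear":[0,0,-2],"twist":0},{"jaw":0.5,"linear":[0,0,-2.5],"twist":0},{"jaw":0.5,"linear":[0,0,-2.5],"twist":0},{"jaw":0.5,"linear":[0,0,-2.5],"twist":0},{"jaw":0.5,"linear":[0,0,-2.5],"twist":0},{"jaw":0.5,"linear":[0,0,-2.5],"twist":0},{"jaw":0.5,"linear":[0,0,-2.5],"twist":0},{"jaw":0.5,"linear":[0,0,-2.5],"twist":0},{"jaw":0.5,"linear":[0,0,-1.5],"twist":0},{"jaw":0.5,"linear":[0,0,-0.5],"twist":0},{"jaw":0.5,"linear":[0,0,0],"twist":0}]' 60
python3 - <<'E'
from h import *
to(.5055,.1327,.25,93.3)
s=grab('scene')
cv2.imwrite('pics/lift.png',cv2.resize(s['color'][90:290,60:280],None,fx=2.5,fy=2.5,interpolation=cv2.INTER_CUBIC))
E
```

```text
time: 4.53
position: [0.505, 0.1328, 0.2474]
tool_rot: [-0.263, 0.965, -0.0, 0.001]
ft_force: [0.1, 0.1, -5.3]
grip_width: 0.0597
grip_force: 60.0
t 4.53 pos [0.505  0.1328 0.2474] yaw 120.46 tilt [ 0.001  0.    -1.   ] F [ 0.1  0.1 -5.3] w 0.0597 gf 60.0 q [ 0.04  0.38  1.68  0.    1.08 -2.06]
shift cm [-0.04 -0.03 -0.26] twist 27.16
```

View pics/lift.png

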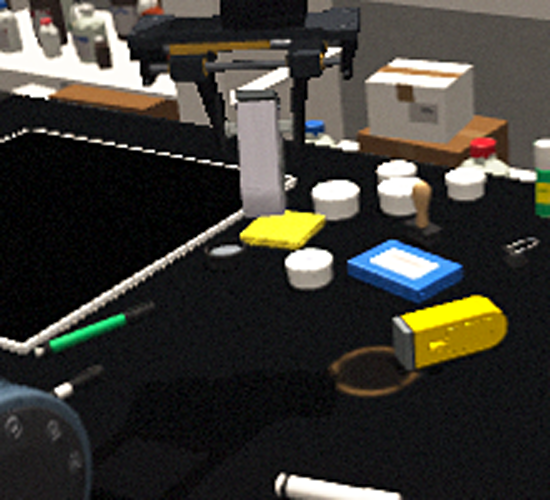

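It's held by the trunnions between the fingers, already partly swung (lid up at about (258,93)). I ease the grip now.

```bash
python3 -m pendant '[{"jaw":0.5,"linear":[0,0,0],"twist":0},{"jaw":0.5,"linear":[0,0,0],"twist":0},{"jaw":0.5,"linear":[0,0,0],"twist":0},{"jaw":0.5,"linear":[0,0,0],"twist":0},{"jaw":0.5,"linear":[0,0,0],"twist":0},{"jaw":0.5,"linear":[0,0,0],"twist":0},{"jaw":0.5,"linear":[0,0,0],"twist":0},{"jaw":0.5,"linear":[0,0,0],"twist":0},{"jaw":0.5,"linear":[0,0,0],"twist":0},{"jaw":0.5,"linear":[0,0,0],"twist":0}]' 9
python3 - <<'E'
from h import *
from scipy.optimize import minimize
to(.514,-.185,.25,93.3)
np.save('pics/x.npy',0)
s=grab('scene');o=robot.get_obs()
P=cloud(s).reshape(-1,3); C=s['color'].reshape(-1,3)
g=o['position']; d=P-g; yaw=np.radians(120.4); Y=np.array([np.cos(yaw),np.sin(yaw)]); X=np.array([Y[1],-Y[0]])
m=(abs(d[:,:2]@Y)<.02)&(abs(d[:,:2]@X)<.05)&(d[:,2]<.05)&(d[:,2]>-.1)&(C.min(1)>60)
for z in np.arange(-.08,.04,.01):
    k=m&(abs(d[:,2]-z)<.005); 
    if k.sum()>3: print(round(z,3),k.sum(),np.round(np.percentile(d[k][:,:2]@X,[5,50,95])*1000,1),np.round(np.percentile(d[k][:,:2]@Y,[5,50,95])*1000,1))
print(d[m][:,2].min(),d[m][:,2].max())
E
```

```text
time: 5.42
position: [0.5055, 0.1326, 0.2467]
tool_rot: [-0.263, 0.965, -0.0, 0.0]
ft_force: [0.0, -0.2, -4.2]
grip_width: 0.0631
grip_force: 9.0
t 5.42 pos [0.5055 0.1326 0.2467] yaw 120.46 tilt [ 0.001 -0.    -1.   ] F [ 0.  -0.2 -4.2] w 0.0631 gf 9.0 q [ 0.04  0.38  1.68 -0.    1.08 -2.06]
shift cm [ 15.37 -27.81  -0.33] twist 27.16
-0.08 14 [-19.8 -17.9 -14.1] [-16.9  -5.1  13. ]
-0.07 50 [-26.8 -23.7  -4.2] [-16.8  -2.3  13.9]
-0.06 75 [-28.5 -26.2 -13.2] [-17.1  -1.9  13.9]
-0.05 68 [-28.2 -25.9 -12.3] [-16.9  -3.   14.2]
-0.04 74 [-27.7 -24.8 -11.8] [-16.8  -1.9  14.4]
-0.03 77 [-27.2 -24.4 -11.7] [-16.6  -2.5  14.7]
-0.02 75 [-25.9 -22.6 -13.2] [-16.3  -1.7  14.2]
-0.01 76 [-25.5 -22.6  -1.7] [-15.9  -0.4  15.1]
-0.0 87 [-24.5 -21.7  -0.4] [-17.2  -3.6  15.1]
0.01 78 [-23.5 -20.8   8.4] [-15.2  -1.9  16.1]
0.02 51 [-23.2 -20.   -6.1] [-14.6  -1.8  15.3]
0.03 93 [-22.5 -10.3  16.4] [-13.1   1.8  16.5]
-0.08046064887793986 0.030502029534755004
```

```bash
python3 -m pendant '[{"jaw":0.5,"linear":[0,0,0],"twist":0},{"jaw":0.5,"linear":[0,0,0],"twist":0},{"jaw":0.5,"linear":[0,0,0],"twist":2},{"jaw":0.5,"linear":[0,0,0],"twist":4},{"jaw":0.5,"linear":[0,0,0],"twist":5},{"jaw":0.5,"linear":[0,0,0],"twist":5},{"jaw":0.5,"linear":[0,0,0],"twist":5},{"jaw":0.5,"linear":[0,0,0],"twist":4},{"jaw":0.5,"linear":[0,0,0],"twist":2.2},{"jaw":0.5,"linear":[0,0,0],"twist":0}]' 30
python3 -c "
from h import *
to(.514,-.185,.25,93.3)"
```

```text
time: 6.3
position: [0.5054, 0.1327, 0.2466]
tool_rot: [-0.028, 1.0, 0.0, 0.0]
ft_force: [-0.4, 0.2, -5.4]
grip_width: 0.0613
grip_force: 30.0
t 6.3 pos [0.5054 0.1327 0.2466] yaw 93.22 tilt [ 0.  0. -1.] F [-0.4  0.2 -5.4] w 0.0613 gf 30.0 q [ 0.04  0.38  1.68  0.    1.08 -1.58]
shift cm [  0.92 -31.77  -0.34] twist -0.08
```

```bash
python3 -m pendant '[{"jaw":0.5,"linear":[0,-0.8,0],"twist":0},{"jaw":0.5,"linear":[0,-2,0],"twist":0},{"jaw":0.5,"linear":[0.1,-3.2,0],"twist":0},{"jaw":0.5,"linear":[0.1,-3.4,0],"twist":0},{"jaw":0.5,"linear":[0.1,-3.4,0],"twist":0},{"jaw":0.5,"linear":[0.1,-3.4,0],"twist":0},{"jaw":0.5,"linear":[0.1,-3.4,0],"twist":0},{"jaw":0.5,"linear":[0.1,-3.4,0],"twist":0},{"jaw":0.5,"linear":[0.1,-3.4,0],"twist":0},{"jaw":0.5,"linear":[0.1,-3,0],"twist":0},{"jaw":0.5,"linear":[0.1,-1.6,0],"twist":0},{"jaw":0.5,"linear":[0,-0.77,0],"twist":0}]'
python3 -m pendant '[{"jaw":0.5,"linear":[0,0,0],"twist":0},{"jaw":0.5,"linear":[0,0,0],"twist":0},{"jaw":0.5,"linear":[0,0,0],"twist":0}]'
python3 - <<'E'
from h import *
to(.514,-.185,.25,93.3)
s=grab('scene')
o=robot.get_obs();g=o['position']
P=cloud(s).reshape(-1,3); C=s['color'].reshape(-1,3)
d=P-g; yaw=np.radians(93.3); Y=np.array([np.cos(yaw),np.sin(yaw)]); X=np.array([Y[1],-Y[0]])
m=(abs(d[:,:2]@Y)<.02)&(abs(d[:,:2]@X)<.05)&(d[:,2]<.05)&(d[:,2]>-.1)&(C.min(1)>60)
for z in (-.06,-.04,-.02,.01,.02):
    k=m&(abs(d[:,2]-z)<.005); 
    if k.sum()>3: print(round(z,3),k.sum(),np.round(np.percentile(d[k][:,:2]@X,[5,50,95])*1000,1),np.round(np.percentile(d[k][:,:2]@Y,[5,50,95])*1000,1))
cv2.imwrite('pics/over.png',cv2.resize(s['color'][60:270,230:400],None,fx=2.8,fy=2.8,interpolation=cv2.INTER_CUBIC))
E
```

```text
time: 7.3
position: [0.5143, -0.1888, 0.2466]
tool_rot: [-0.027, 1.0, -0.001, 0.0]
ft_force: [-0.2, 0.7, -4.6]
grip_width: 0.0608
grip_force: 30.0
time: 7.55
position: [0.5139, -0.1836, 0.2463]
tool_rot: [-0.029, 1.0, 0.001, -0.0]
ft_force: [0.2, 0.1, -4.9]
grip_width: 0.0607
grip_force: 30.0
t 7.55 pos [ 0.5139 -0.1836  0.2463] yaw 93.32 tilt [-0.001  0.001 -1.   ] F [ 0.2  0.1 -4.9] w 0.0607 gf 30.0 q [-0.55  0.41  1.62  0.    1.11 -2.18]
shift cm [-0.   -0.14 -0.37] twist 0.02
-0.06 91 [-24.4 -22.1  10. ] [-17.8  -5.9  12.7]
-0.04 95 [-25.1 -22.4   7.7] [-17.5  -7.7  12.9]
-0.02 102 [-25.  -22.3   6.2] [-17.2  -7.5  13.5]
0.01 112 [-24.3 -22.2   7.9] [-16.2  -5.7  14.2]
0.02 74 [-24.5 -21.8  11.2] [-15.4  -5.6  13.9]
```

View pics/over.png

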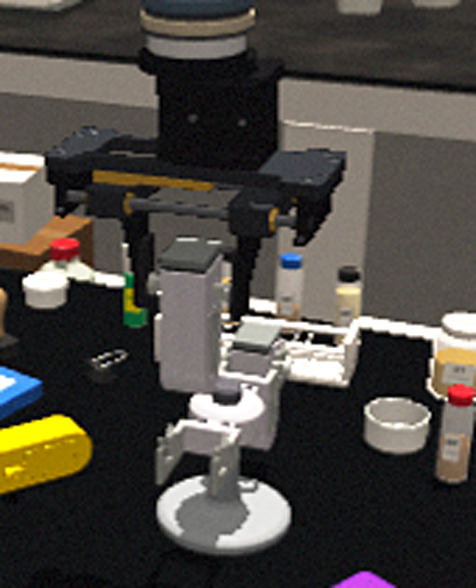

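The bucket hangs plumb (faces vertical at ±22 mm) right above the empty fork, whose slots are at about (165,440) and (228,460). I lower it in stages, watching the force.

```bash
python3 -m pendant '[{"jaw":0.5,"linear":[0,-0.1,0.6],"twist":0},{"jaw":0.5,"linear":[0,-0.07,1],"twist":0},{"jaw":0.5,"linear":[0,0,1],"twist":0},{"jaw":0.5,"linear":[0,0,0.7],"twist":0},{"jaw":0.5,"linear":[0,0,0],"twist":0},{"jaw":0.5,"linear":[0,0,0],"twist":0}]'
python3 - <<'E'
from h import *
to(.514,-.1853,.125,93.3)
T=grab('top');S=grab('scene')
X=cloud(S).reshape(-1,3)
f=X[(abs(X[:,1]+.18)<.04)&(X[:,2]>.085)&(X[:,2]<.128)&(X[:,0]<.56)&(X[:,0]>.48)]
print(len(f),f.min(0),f.max(0))
a=cv2.resize(S['color'][130:260,270:350],None,fx=4.5,fy=4.5,interpolation=cv2.INTER_CUBIC)
b=cv2.resize(T['color'][170:270,290:370],None,fx=5,fy=5,interpolation=cv2.INTER_CUBIC)
H=np.zeros((590,780,3),np.uint8);H[:585,:360]=a;H[:500,370:770]=b
cv2.imwrite('pics/low.png',H)
E
```

```text
time: 8.1
position: [0.5139, -0.1863, 0.2124]
tool_rot: [-0.028, 1.0, 0.001, -0.001]
ft_force: [0.3, -0.6, -4.6]
grip_width: 0.0611
grip_force: 30.0
t 8.1 pos [ 0.5139 -0.1863  0.2124] yaw 93.26 tilt [-0.002  0.001 -1.   ] F [ 0.3 -0.6 -4.6] w 0.0611 gf 30.0 q [-0.55  0.46  1.66 -0.    1.03 -2.18]
shift cm [-0.04  0.09  8.74] twist -0.04
372 [ 0.49493399 -0.2105215   0.08606534] [ 0.55924629 -0.16060358  0.12481268]
```

View pics/low.png

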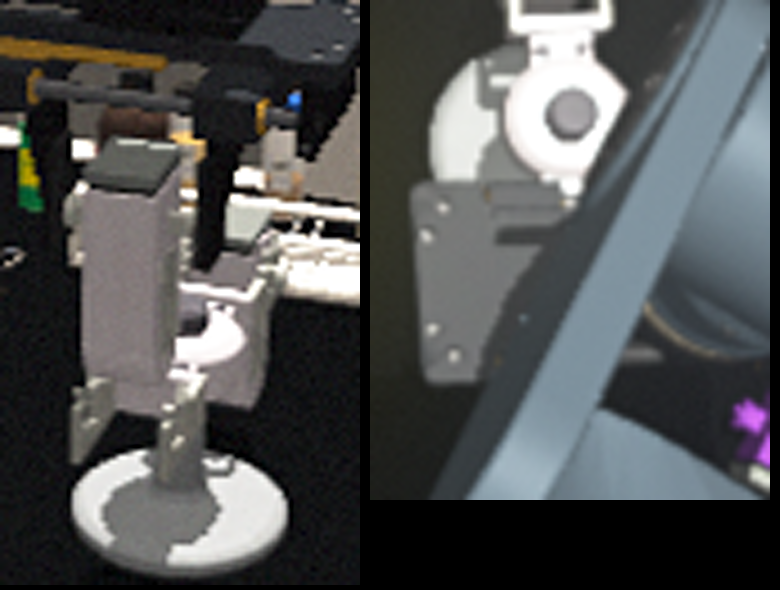

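The can's bottom (scene crop (125,370)) sits centrally between the cheek tips at (95,385) and (185,385). I continue down.

```bash
python3 -m pendant '[{"jaw":0.5,"linear":[0,0.1,0.5],"twist":0},{"jaw":0.5,"linear":[0,0,0.5],"twist":0},{"jaw":0.5,"linear":[0,0,0.5],"twist":0},{"jaw":0.5,"linear":[0,0,0.5],"twist":0},{"jaw":0.5,"linear":[0,0,0],"twist":0}]'
python3 -m pendant '[{"jaw":0.5,"linear":[0,0,0.6],"twist":0},{"jaw":0.5,"linear":[0,0,0.8],"twist":0},{"jaw":0.5,"linear":[0,0,0.8],"twist":0},{"jaw":0.5,"linear":[0,0,0.8],"twist":0},{"jaw":0.5,"linear":[0,0,0.8],"twist":0},{"jaw":0.5,"linear":[0,0,0.6],"twist":0},{"jaw":0.5,"linear":[0,0,0],"twist":0}]'
python3 - <<'E'
from h import *
to(.514,-.1853,.105,93.3)
S=grab('scene');X=cloud(S).reshape(-1,3)
E
```

```text
time: 8.62
position: [0.5135, -0.1853, 0.1922]
tool_rot: [-0.028, 1.0, 0.001, -0.001]
ft_force: [1.0, 0.0, -5.7]
grip_width: 0.0605
grip_force: 30.0
time: 9.2
position: [0.5135, -0.1852, 0.1478]
tool_rot: [-0.028, 1.0, 0.001, -0.001]
ft_force: [-0.3, 0.7, -5.9]
grip_width: 0.0609
grip_force: 30.0
t 9.2 pos [ 0.5135 -0.1852  0.1478] yaw 93.25 tilt [-0.003  0.002 -1.   ] F [-0.3  0.7 -5.9] w 0.0609 gf 30.0 q [-0.55  0.55  1.72  0.    0.88 -2.18]
shift cm [-0.06 -0.02  4.28] twist -0.05
```

```bash
python3 -m pendant '[{"jaw":0.5,"linear":[-0.05,0,0.4],"twist":0},{"jaw":0.5,"linear":[0,0,0.4],"twist":0},{"jaw":0.5,"linear":[0,0,0.4],"twist":0},{"jaw":0.5,"linear":[0,0,0.4],"twist":0},{"jaw":0.5,"linear":[0,0,0.4],"twist":0},{"jaw":0.5,"linear":[0,0,0.3],"twist":0},{"jaw":0.5,"linear":[0,0,0],"twist":0}]'
python3 -m pendant '[{"jaw":0.5,"linear":[0,0,0.3],"twist":0},{"jaw":0.5,"linear":[0,0,0.3],"twist":0},{"jaw":0.5,"linear":[0,0,0],"twist":0}]'
```

```text
time: 9.83
position: [0.5144, -0.1855, 0.1258]
tool_rot: [-0.028, 1.0, 0.0, -0.001]
ft_force: [0.5, 0.7, -5.9]
grip_width: 0.0611
grip_force: 30.0
time: 10.08
position: [0.5149, -0.1856, 0.1201]
tool_rot: [-0.028, 1.0, 0.0, -0.0]
ft_force: [1.5, 0.5, -4.7]
grip_width: 0.061
grip_force: 30.0
```

```bash
python3 -m pendant '[{"jaw":0.5,"linear":[0,0,0.3],"twist":0},{"jaw":0.5,"linear":[0,0,0.3],"twist":0},{"jaw":0.5,"linear":[0,0,0.2],"twist":0},{"jaw":0.5,"linear":[0,0,0],"twist":0}]'
python3 -m pendant '[{"jaw":0.5,"linear":[0,0,0.2],"twist":0},{"jaw":0.5,"linear":[0,0,0.2],"twist":0},{"jaw":0.5,"linear":[0,0,0.2],"twist":0},{"jaw":0.5,"linear":[0,0,0],"twist":0}]'
```

```text
time: 10.42
position: [0.5149, -0.1856, 0.1121]
tool_rot: [-0.028, 1.0, 0.0, -0.0]
ft_force: [0.6, -0.4, -4.5]
grip_width: 0.0606
grip_force: 30.0
time: 10.75
position: [0.5149, -0.1857, 0.1066]
tool_rot: [-0.028, 1.0, 0.0, -0.0]
ft_force: [0.9, -0.1, -2.9]
grip_width: 0.0608
grip_force: 30.0
```

```bash
python3 -m pendant '[{"jaw":0.5,"linear":[0,0,0.1],"twist":0},{"jaw":0.5,"linear":[0,0,0.1],"twist":0},{"jaw":0.5,"linear":[0,0,0.1],"twist":0},{"jaw":0.5,"linear":[0,0,0],"twist":0}]'
python3 - <<'E'
from h import *
S=grab('scene');X=cloud(S).reshape(-1,3)
l=X[(abs(X[:,0]-.515)<.03)&(abs(X[:,1]+.185)<.022)&(X[:,2]>.127)&(X[:,2]<.16)];print(np.median(l[:,2]),np.percentile(l[:,2],90),len(l))
cv2.imwrite('pics/home.png',cv2.resize(S['color'][140:270,250:370],None,fx=4.5,fy=4.5,interpolation=cv2.INTER_CUBIC))
E
```

```text
time: 11.08
position: [0.5156, -0.186, 0.1056]
tool_rot: [-0.028, 1.0, -0.001, 0.001]
ft_force: [-1.1, 1.6, 10.1]
grip_width: 0.0606
grip_force: 30.0
0.1336999535603788 0.1352976948876913 214
```

View pics/home.png

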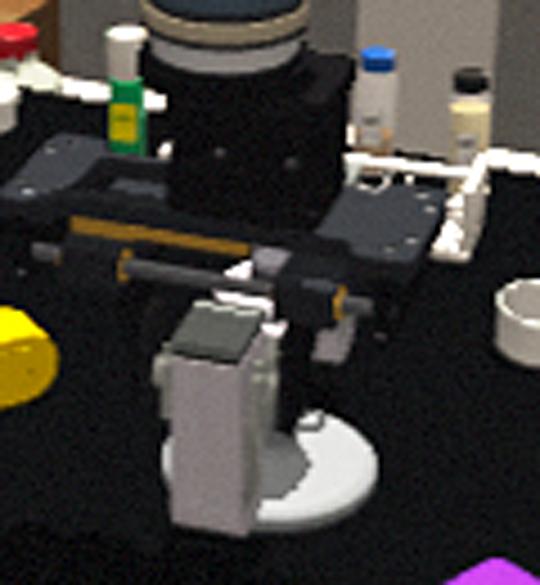

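Home: lid top at 0.135 m, force has reversed to +10 N as the journals bear on the pocket floors. I release and go up.

```bash
python3 -m pendant '[{"jaw":0.5,"linear":[0,0,-0.1],"twist":0},{"jaw":0.72,"linear":[0,0,0],"twist":0},{"jaw":0.8,"linear":[0,0,0],"twist":0},{"jaw":1,"linear":[0,0,0],"twist":0},{"jaw":1,"linear":[0,0,0],"twist":0},{"jaw":1,"linear":[0,0,0],"twist":0},{"jaw":1,"linear":[0,0,0],"twist":0},{"jaw":1,"linear":[0,0,0],"twist":0}]' 10
python3 -m pendant '[{"jaw":1,"linear":[0,0,-0.5],"twist":0},{"jaw":1,"linear":[0,0,-1],"twist":0},{"jaw":1,"linear":[0,0,-1.5],"twist":0},{"jaw":1,"linear":[0,0,-2],"twist":0},{"jaw":1,"linear":[0,0,-2],"twist":0},{"jaw":1,"linear":[0,0,-1],"twist":0},{"jaw":1,"linear":[0,0,0],"twist":0}]'
cat >> h.py <<'E'
def buck(ang=93.3,o=(.5145,-.1855)):
    "tilt of the placed bucket from its outward face and lid in the scene cloud"
    S=grab('scene');P=cloud(S).reshape(-1,3);C=S['color'].reshape(-1,3)
    a=np.radians(ang);Y=np.array([np.cos(a),np.sin(a)]);X=np.array([Y[1],-Y[0]])
    d=P[:,:2]-o;x=d@X;y=d@Y;z=P[:,2]-.105
    m=(abs(y)<.012)&(x>-.08)&(x<0.0)&(z>-.075)&(z<.022)&(C.min(1)>50)
    X0,Z0=x[m],z[m]
    for _ in range(5):
        p=np.polyfit(Z0,X0,1);r=X0-np.polyval(p,Z0);k=abs(r)<max(2*np.median(abs(r)),.001);X0,Z0=X0[k],Z0[k]
    print('face n',len(X0),'tilt deg (lid to hub +)',round(np.degrees(np.arctan(p[0])),1),'x at axis mm',round(p[1]*1000,1))
    k=(abs(y)<.013)&(abs(x)<.03)&(z>.024)&(z<.04); print('lid z',np.round(np.percentile(z[k],[10,50,90])*1000,1),k.sum())
    return S
E
python3 - <<'E'
from h import *
to(.46,-.1855,.2,93.3)
buck()
E
```

```text
time: 11.8
position: [0.5148, -0.1857, 0.1043]
tool_rot: [-0.028, 1.0, 0.0, -0.0]
ft_force: [-0.5, 0.9, 0.3]
grip_width: 0.0858
grip_force: 0.0
time: 12.38
position: [0.5165, -0.1866, 0.1876]
tool_rot: [-0.028, 1.0, -0.002, 0.003]
ft_force: [0.1, 0.8, -0.1]
grip_width: 0.0868
grip_force: 0.0
t 12.38 pos [ 0.5165 -0.1866  0.1876] yaw 93.26 tilt [ 0.006 -0.003 -1.   ] F [ 0.1  0.8 -0.1] w 0.0868 gf 0.0 q [-0.55  0.49  1.68 -0.    0.96 -2.18]
shift cm [ 5.63  0.43 -1.27] twist -0.04
face n 206 tilt deg (lid to hub +) -0.5 x at axis mm -21.9
lid z [26.9 29.2 30.5] 157
```

```bash
python3 -m pendant '[{"jaw":0,"linear":[1,0,0],"twist":0},{"jaw":0,"linear":[2,0.1,0],"twist":0},{"jaw":0,"linear":[1.5,0.1,0],"twist":0},{"jaw":0,"linear":[0.7,0,0],"twist":0},{"jaw":0,"linear":[0,0,0],"twist":0},{"jaw":0,"linear":[0,0,0],"twist":0},{"jaw":0,"linear":[0,0,0],"twist":0},{"jaw":0,"linear":[0,0,0],"twist":0},{"jaw":0,"linear":[0,0,0],"twist":0},{"jaw":0,"linear":[0,0,0],"twist":0}]'
python3 -c "
from h import *
to(.4626,-.1885,.145,93.3)"
```

```text
time: 13.27
position: [0.4634, -0.1867, 0.1845]
tool_rot: [-0.029, 1.0, -0.0, 0.0]
ft_force: [0.4, -0.2, 0.1]
grip_width: 0.0286
grip_force: 0.0
t 13.27 pos [ 0.4634 -0.1867  0.1845] yaw 93.28 tilt [ 0. -0. -1.] F [ 0.4 -0.2  0.1] w 0.0286 gf 0.0 q [-0.61  0.44  1.8   0.    0.9  -2.24]
shift cm [ 0.09 -0.17  3.95] twist -0.02
```

```bash
python3 -m pendant '[{"jaw":0,"linear":[0,-0.17,0.5],"twist":0},{"jaw":0,"linear":[0,0,1],"twist":0},{"jaw":0,"linear":[0,0,1],"twist":0},{"jaw":0,"linear":[0,0,1],"twist":0},{"jaw":0,"linear":[0,0,0.4],"twist":0},{"jaw":0,"linear":[0,0,0],"twist":0},{"jaw":0,"linear":[0,0,0],"twist":0}]'
python3 - <<'E'
from h import *
to(.4626,-.1885,.145,93.3)
S=buck()
cv2.imwrite('pics/push.png',cv2.resize(S['color'][140:270,250:370],None,fx=4.5,fy=4.5,interpolation=cv2.INTER_CUBIC))
E
```

```text
time: 13.85
position: [0.463, -0.1884, 0.1454]
tool_rot: [-0.028, 1.0, 0.0, -0.0]
ft_force: [0.6, 0.4, 0.3]
grip_width: 0.0003
grip_force: 0.0
t 13.85 pos [ 0.463  -0.1884  0.1454] yaw 93.26 tilt [-0.  0. -1.] F [0.6 0.4 0.3] w 0.0003 gf 0.0 q [-0.61  0.51  1.83 -0.    0.8  -2.24]
shift cm [ 0.04 -0.01  0.04] twist -0.04
face n 209 tilt deg (lid to hub +) 0.3 x at axis mm -21.7
lid z [27.6 29.5 30.3] 91
```

View pics/push.png

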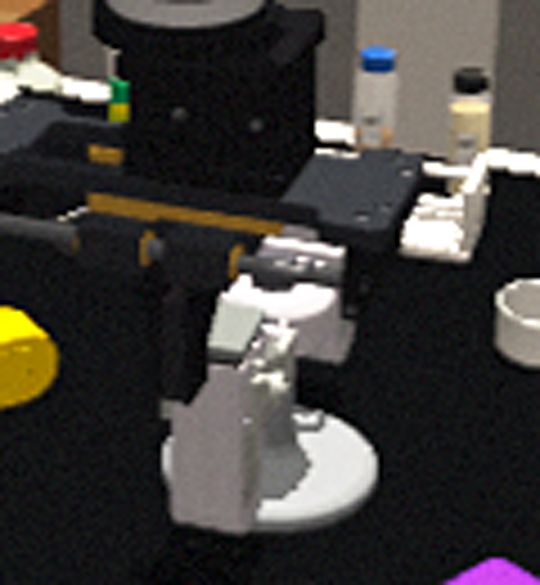

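The closed fingers stand outward of the lid, tip at about (180,400) in front of the can. Now push towards the hub.

```bash
python3 -m pendant '[{"jaw":0,"linear":[-0.4,0,0],"twist":0},{"jaw":0,"linear":[-0.8,0,0],"twist":0},{"jaw":0,"linear":[-0.5,0,0],"twist":0},{"jaw":0,"linear":[-0.3,0,0],"twist":0},{"jaw":0,"linear":[-0.3,0,0],"twist":0},{"jaw":0,"linear":[-0.3,0,0],"twist":0},{"jaw":0,"linear":[0,0,0],"twist":0},{"jaw":0,"linear":[0,0,0],"twist":0}]'
python3 - <<'E'
from h import *
to(.4626,-.1885,.145,93.3)
buck()
E
```

```text
time: 14.57
position: [0.4889, -0.1868, 0.1454]
tool_rot: [-0.029, 1.0, 0.0, -0.0]
ft_force: [-0.8, -0.4, -0.9]
grip_width: 0.0003
grip_force: 0.2
t 14.57 pos [ 0.4889 -0.1868  0.1454] yaw 93.27 tilt [-0.  0. -1.] F [-0.8 -0.4 -0.9] w 0.0003 gf 0.2 q [-0.58  0.53  1.78 -0.    0.84 -2.21]
shift cm [ 2.64 -0.02  0.04] twist -0.03
face n 201 tilt deg (lid to hub +) 5.7 x at axis mm -17.6
lid z [27.3 29.3 32.2] 68
```

```bash
python3 -m pendant '[{"jaw":0,"linear":[-0.15,0,0],"twist":0},{"jaw":0,"linear":[-0.2,0,0],"twist":0},{"jaw":0,"linear":[0,0,0],"twist":0},{"jaw":0,"linear":[0,0,0],"twist":0},{"jaw":0,"linear":[0,0,0],"twist":0}]'
cat >> h.py <<'E'
def bins(o=(.5145,-.1855),ang=93.3):
    S=grab('scene');P=cloud(S).reshape(-1,3);C=S['color'].reshape(-1,3)
    a=np.radians(ang);Y=np.array([np.cos(a),np.sin(a)]);X=np.array([Y[1],-Y[0]])
    d=P[:,:2]-o;x=d@X;y=d@Y;z=P[:,2]-.105
    m=(abs(y)<.016)&(x>-.09)&(x<.06)&(C.min(1)>50)
    for h in np.arange(-.075,.04,.01):
        k=m&(abs(z-h)<.005)
        if k.sum()>2: print(round(h*1000),k.sum(),np.round(np.percentile(x[k],[5,25,50,95])*1000,1))
    return S
E
python3 - <<'E'
from h import *
to(.4626,-.1885,.145,93.3)
S=bins()
cv2.imwrite('pics/push2.png',cv2.resize(S['color'][140:270,250:370],None,fx=4.5,fy=4.5,interpolation=cv2.INTER_CUBIC))
E
```

```text
time: 15.03
position: [0.4918, -0.1864, 0.1455]
tool_rot: [-0.028, 1.0, 0.0, -0.001]
ft_force: [-3.9, 0.0, 1.7]
grip_width: 0.0002
grip_force: 2.0
t 15.03 pos [ 0.4918 -0.1864  0.1455] yaw 93.26 tilt [-0.001  0.001 -1.   ] F [-3.9  0.   1.7] w 0.0002 gf 2.0 q [-0.57  0.53  1.77 -0.    0.84 -2.2 ]
shift cm [ 2.92 -0.04  0.06] twist -0.04
-75 14 [-22.2 -20.9 -16.9   6.9]
-65 48 [-27.2 -25.5 -24.4 -10.4]
-55 65 [-28.3 -27.1 -26.2 -23.4]
-45 67 [-27.8 -25.8 -24.8 -20. ]
-35 65 [-25.9 -24.4 -23.1 -20.8]
-25 70 [-24.3 -22.7 -21.5 -18.7]
-15 64 [-22.8 -21.1 -20.4 -17.9]
-5 68 [-20.4 -19.3 -18.1 -15.2]
5 85 [-18.6 -17.3 -16.2  54.6]
15 43 [-17.  -15.6 -14.5  20.5]
25 64 [-30.6 -11.    9.2  27.1]
35 24 [-34.9 -11.3  -6.5   2.3]
```

View pics/push2.png

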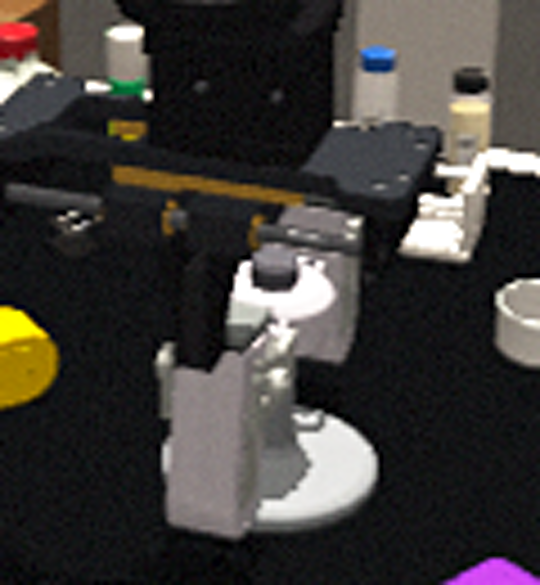

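The fingers push the lid, but measured tilt is only about 10° because the journals first shifted ~4.5 mm in the wide pocket. Pushing on by 4.5 mm.

```bash
python3 -m pendant '[{"jaw":0,"linear":[-0.15,0,0],"twist":0},{"jaw":0,"linear":[-0.15,0,0],"twist":0},{"jaw":0,"linear":[-0.15,0,0],"twist":0},{"jaw":0,"linear":[0,0,0],"twist":0},{"jaw":0,"linear":[0,0,0],"twist":0}]'
python3 - <<'E'
from h import *
to(.4626,-.1885,.145,93.3)
S=bins()
E
```

```text
time: 15.5
position: [0.4949, -0.1862, 0.1461]
tool_rot: [-0.029, 1.0, 0.0, -0.002]
ft_force: [-8.1, -0.5, 9.8]
grip_width: 0.0004
grip_force: 5.9
t 15.5 pos [ 0.4949 -0.1862  0.1461] yaw 93.31 tilt [-0.004  0.001 -1.   ] F [-8.1 -0.5  9.8] w 0.0004 gf 5.9 q [-0.57  0.54  1.76 -0.    0.85 -2.2 ]
shift cm [ 3.24 -0.05  0.12] twist 0.01
-75 11 [-27.9 -27.4 -26.2  -9.4]
-65 41 [-33.6 -31.9 -31.3 -24.2]
-55 67 [-35.4 -33.7 -32.9  -1.4]
-45 71 [-33.2 -32.2 -31.  -27.7]
-35 74 [-30.8 -29.  -27.6 -24.6]
-25 70 [-27.7 -26.3 -25.1 -22. ]
-15 78 [-25.9 -23.5 -22.5 -17.9]
-5 74 [-22.5 -21.  -19.3 -15.6]
5 92 [-19.9 -17.1 -16.   57.4]
15 53 [-16.  -14.5 -13.7  22.5]
25 53 [-20.2  -9.7  10.4  30.7]
35 18 [-10.7  -9.6  -7.5   1.4]
```

```bash
python3 -m pendant '[{"jaw":0,"linear":[0,0,-0.1],"twist":0},{"jaw":0,"linear":[-0.15,0,-0.1],"twist":0},{"jaw":0,"linear":[-0.15,0,-0.1],"twist":0},{"jaw":0,"linear":[-0.15,0,-0.05],"twist":0},{"jaw":0,"linear":[0,0,0],"twist":0},{"jaw":0,"linear":[0,0,0],"twist":0}]'
python3 - <<'E'
from h import *
to(.4626,-.1885,.145,93.3)
S=bins()
E
```

```text
time: 16.05
position: [0.5007, -0.1859, 0.149]
tool_rot: [-0.028, 1.0, 0.0, -0.001]
ft_force: [-4.8, 0.1, 3.9]
grip_width: 0.0003
grip_force: 3.3
t 16.05 pos [ 0.5007 -0.1859  0.149 ] yaw 93.27 tilt [-0.002  0.001 -1.   ] F [-4.8  0.1  3.9] w 0.0003 gf 3.3 q [-0.56  0.54  1.75 -0.    0.86 -2.19]
shift cm [ 3.82 -0.04  0.41] twist -0.03
-65 24 [-45.1 -43.5 -42.8 -26.2]
-55 53 [-48.3 -47.3 -46.  -39.2]
-45 72 [-48.2 -46.8 -45.6 -41.6]
-35 91 [-44.2 -42.3 -40.4 -36.3]
-25 87 [-39.1 -37.  -34.7 -29.9]
-15 88 [-34.1 -30.7 -28.8 -24.6]
-5 90 [-27.  -24.8 -23.6 -18.7]
5 112 [-20.7 -19.2 -16.9  59.2]
15 84 [-16.6 -14.1 -12.2  12.7]
25 33 [-16.4  -8.5  -6.6  11.1]
35 17 [-26.3  -3.7  -2.1   1.6]
```

Now tilted about 29°, well over 20. I back off slowly so it follows the finger down to plumb.

```bash
python3 -m pendant '[{"jaw":0,"linear":[0.15,0,0.1],"twist":0},{"jaw":0,"linear":[0.15,0,0.1],"twist":0},{"jaw":0,"linear":[0.15,0,0.1],"twist":0},{"jaw":0,"linear":[0.15,0,0],"twist":0},{"jaw":0,"linear":[0.15,0,0],"twist":0},{"jaw":0,"linear":[0.15,0,0],"twist":0},{"jaw":0,"linear":[0.15,0,0],"twist":0},{"jaw":0,"linear":[0.2,0,0],"twist":0},{"jaw":0,"linear":[0.2,0,0],"twist":0},{"jaw":0,"linear":[0.2,0,0],"twist":0},{"jaw":0,"linear":[0.3,0,0],"twist":0},{"jaw":0,"linear":[0.4,0,0],"twist":0}]'
python3 -m pendant '[{"jaw":0,"linear":[1,0,0],"twist":0},{"jaw":0,"linear":[1.5,0,0],"twist":0},{"jaw":0,"linear":[1,0,-1],"twist":0},{"jaw":0,"linear":[0,0,-3],"twist":0},{"jaw":0,"linear":[0,0,-3],"twist":0},{"jaw":0,"linear":[0,0,-2],"twist":0},{"jaw":0,"linear":[0,0,0],"twist":0},{"jaw":0,"linear":[0,0,0],"twist":0},{"jaw":0,"linear":[0,0,0],"twist":0},{"jaw":0,"linear":[0,0,0],"twist":0},{"jaw":0,"linear":[0,0,0],"twist":0},{"jaw":0,"linear":[0,0,0],"twist":0}]'
python3 - <<'E'
from h import *
to(.4626,-.1885,.145,93.3)
S=bins();buck()
t=grab('top')
H=np.zeros((590,790,3),np.uint8)
H[:585,:432]=cv2.resize(S['color'][140:270,270:366],None,fx=4.5,fy=4.5,interpolation=cv2.INTER_CUBIC)
b=cv2.resize(t['color'][110:290,280:400],None,fx=2.9,fy=2.9);H[:b.shape[0],438:438+b.shape[1]]=b
cv2.imwrite('pics/end.png',H)
E
```

```text
time: 17.1
position: [0.4783, -0.1878, 0.1462]
tool_rot: [-0.028, 1.0, -0.0, 0.001]
ft_force: [-0.8, 0.0, -0.1]
grip_width: 0.0003
grip_force: 0.0
time: 18.1
position: [0.4425, -0.1891, 0.235]
tool_rot: [-0.028, 1.0, 0.001, -0.001]
ft_force: [-0.1, -0.6, -0.8]
grip_width: 0.0006
grip_force: 0.0
t 18.1 pos [ 0.4425 -0.1891  0.235 ] yaw 93.26 tilt [-0.002  0.001 -1.   ] F [-0.1 -0.6 -0.8] w 0.0006 gf 0.0 q [-0.64  0.34  1.79 -0.    1.01 -2.26]
shift cm [-2.03 -0.06  8.99] twist -0.04
-75 12 [-14.2 -13.2 -12.5 -10.8]
-65 44 [-19.  -17.8 -16.7 -13.8]
-55 52 [-20.4 -19.1 -18.1 -16.2]
-45 65 [-20.1 -18.9 -17.9 -15.8]
-35 55 [-19.9 -18.8 -17.8 -15.4]
-25 59 [-20.3 -18.9 -17.9 -15.7]
-15 58 [-19.8 -18.8 -18.1 -16. ]
-5 61 [-20.  -19.  -18.3 -16.1]
5 77 [-20.2 -18.8 -17.6  57.7]
15 71 [-20.1 -18.8 -17.9   7.2]
25 158 [-19.1 -16.5  -5.4  21.2]
35 44 [-16.9  -9.4   2.1  17.3]
face n 224 tilt deg (lid to hub +) -0.6 x at axis mm -18.4
lid z [26.9 29.3 30.4] 153
```

View pics/end.png

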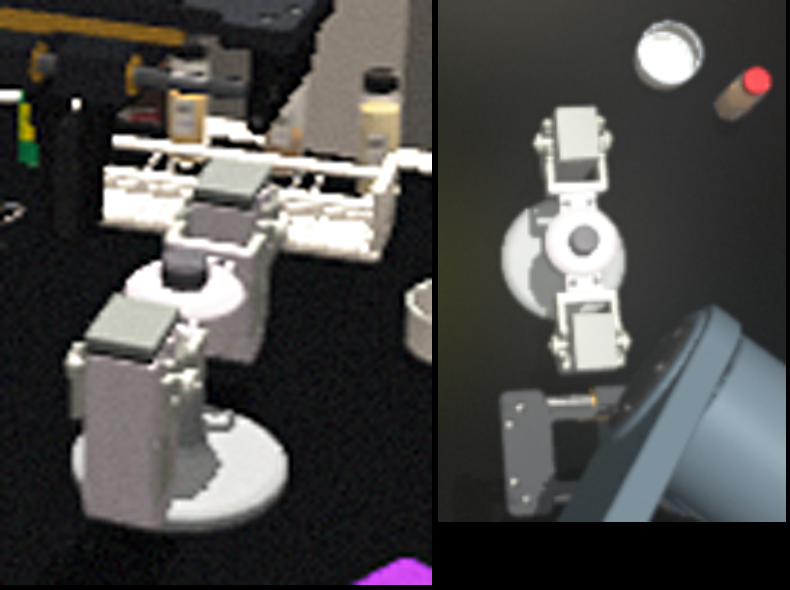

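The bucket hangs plumb (−0.6°, same as the noise baseline), lid 30 mm above the axis. Hung bucket and vial are untouched and the arm is clear. I let it settle a second more, check once and hand in.

```bash
python3 -m pendant '[{"jaw":0,"linear":[0,0,-1],"twist":0},{"jaw":0,"linear":[0,0,-1],"twist":0},{"jaw":0,"linear":[0,0,0],"twist":0},{"jaw":0,"linear":[0,0,0],"twist":0},{"jaw":0,"linear":[0,0,0],"twist":0},{"jaw":0,"linear":[0,0,0],"twist":0},{"jaw":0,"linear":[0,0,0],"twist":0},{"jaw":0,"linear":[0,0,0],"twist":0},{"jaw":0,"linear":[0,0,0],"twist":0},{"jaw":0,"linear":[0,0,0],"twist":0},{"jaw":0,"linear":[0,0,0],"twist":0},{"jaw":0,"linear":[0,0,0],"twist":0}]'
python3 - <<'E'
from h import *
buck(); print(robot.hand_in())
E
```

```text
time: 19.25
position: [0.443, -0.1895, 0.256]
tool_rot: [-0.028, 1.0, 0.0, -0.0]
ft_force: [-0.3, 0.3, 0.6]
grip_width: 0.0009
grip_force: 0.0
face n 220 tilt deg (lid to hub +) -0.7 x at axis mm -18.5
lid z [27.3 29.3 30.3] 152
the job is handed in; nothing more can be done
None
```

The bucket is hung home in the empty fork, was swung about 29° by its lid towards the hub, and now hangs plumb and still (about 3.5 mm hubward within the pocket's play); the job is handed in at about 19 s, no verdict returned.

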